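Wind down the mould press

TASK

Close the mould press: fit the loose crank fully down onto the square end of the press screw and wind it clockwise, without letting it slip off, until the platen bears on the board and mould below it. Nip it up firmly, with about 15 N at the handle, but do not force it, or the plaster cracks; then let go, leaving the crank sitting on the screw, the mould clamped and the other things on the bench alone.

Things in the scene. Friction and masses are not known exactly. Their poses are not given: they have to be found in the camera images.
- crank: Loose steel crank, 0.33 kg, standing on its hub. Origin: centre of the hub's underside, z up. Hub 28 x 28 mm (sides along x, y), 36 mm tall. In its underside a square socket, 15.5 mm wide (sides along x, y), 20 mm deep. A flat arm, 12 mm wide, 12 to 22 mm up, runs along +x to the handle; along -x a round counterweight (radius 13 mm, centred at x = -34 mm, 9 to 25 mm up)
- handle_mid (a point): point on the axis of the crank's handle, 60 mm along the crank's +x from the hub's axis, 56 mm above the hub's underside; axes as the crank's. The handle is upright wood, round, 20 mm thick, from 25 to 71 mm above the hub's underside; it spins freely about its own upright axis
- press: Mould press fixed to the bench. Origin: centre of its bed's underside, below the screw axis. Bed 130 x 150 x 18 mm (x, y, z); columns of radius 8 mm at y = +-55 mm carry a crossbeam 42 x 140 mm, 102 to 126 mm high, with nuts (radius 12 mm) up to 132 mm above the columns
- screw: The press screw: turns about its upright axis, does not rise or sink. Origin: on the axis, 134 mm above the bench, on top of its round collar (radius 17 mm), where the hub's underside rests when the crank is fully down. Clockwise from above lowers the platen, 6 mm a turn. It drags about 4 N at the handle while moving (6 N when fast), alike all the way, then stiffens
- jar: bystander: amber glass jar, radius 30, height 85 mm; origin at the centre of its underside
- dish: bystander: small red bowl, radius 40, height 40 mm; origin at the centre of its underside
- plaster_block: bystander: plaster block 70 x 55 x 50 mm; origin at the centre of its underside
- screw_tip (a point): centre of the top of the screw's square end, 18 mm above the collar; axes as the screw's. The square end is 14 mm wide, sides along x and y, the top 2.5 mm tapering to 10 mm. The crank fits in any of four quarter-turn positions, with about 0.75 mm of play a side and about 0.1 rad of free rotation
- platen: Steel plate 85 x 135 x 12 mm between beam and mould. Origin: centre of its underside, 77 to 79 mm high at the start. It comes to bear at 65 to 61 mm, so 2 to 3 turns are needed; from there the handle's push rises by some 3 N per 0.1 rad. A firm nip is about 15 N of push sideways at the handle while still moving (about 11 N when held still); below 10 N is loose, over 25 N cracks the mould
- mould: White plaster mould 75 x 68 mm standing on the press's bed, fixed, topped by a thin plywood board. Origin: centre of the mould's underside, 18 mm above the bench. The mould's top is 58 mm above the bench; the board stands 3 to 7 mm higher (its thickness differs and is not known), it belongs to the mould
Mind the look-alikes: they are no part of the job. Several things have the shape of the crank; the one meant has the colours described above. There is more than one size of the press; the one meant has the size given above.

How it is judged:
By the outcome, as a careful person would: the job done as asked, in the order asked, and still so for the second after the job is handed in, with the robot touching nothing.
It also fails if it takes over 72 s, if anything falls off the work surface, if the arm or the gripper's body presses on something with over 40 N, if the wrist force passes 120 N, or if a joint passes its speed limit or range.

ROBOT

A 6-joint arm with a two-finger parallel gripper is mounted at the origin on the work surface. World frame = base frame: x ahead of the robot, y to its left, z up, the work surface at z = 0. Lengths are in mm, angles in rad, forces in N, time in s.
With the tool pointing down it reaches from about 375 to 825 mm from the base axis. Payload 5.5 kg.
Tool frame: the origin (TCP) lies at the very end of the fingers, on their centre line; the grasp point (between the pads) lies env.grip_depth behind it (env.grip_depth is the distance from the TCP to the grasp point, in mm); z points along the fingers, y is the line along which they close (so a half turn about z gives the same grasp; the last joint's range is limited). The gripper opens to 85 mm and grips with 20 to 120 N. Pads are 22 mm wide; open, the fingers measure 114 mm over their backs; the gripper's body (76 mm by 85 mm) begins 54 mm behind the grasp point. The pads swing forward as they close: fully open they stand 13 mm farther back than shut.
Start: joints at [1.224, 0.314, -0.047, 1.21, 0, 1.571], TCP at [203.93, 564.276, 231.299] pointing down, gripper open.
Joint ranges: [-2.67, 2.67], [-0.69, 1.73], [-1.03, 1.25], [-2.08, 2.16], [-1.42, 1.45], [-3.14, 3.14]. Speed limits (rad/s): [2.39, 2.39, 3.01, 3.14, 3.14, 3.14].

INTERFACE

Orientations are given as a unit quaternion [w, x, y, z].
In Python, from workcell import env gives the robot as it stands.
- The arm moves only by the tool arm_command, never from a script. Its argument "motion" is one flat list of numbers, 4 for each row, row after row: the shift along the world's x, y, z in mm, then the turn about the world's z in rad. A call has 1 to 5 rows; each row is the pose to reach, as a shift and turn from the pose commanded when the call began; what a row does not reach only later rows make up. A row lasts 1/10 s, in which the tool goes at most 50 mm and 8.59 degrees, less where a joint would pass 70% of its speed; a pose out of reach is approached as far as the arm can. A call with a gripper value outside its range is refused whole. "claw" is the finger opening in mm, from 0 to 85.4, set as the call begins (left out, the last holds). The fingers move at their own pace and stop on an object; the grip force is fixed at half the most. Time passes only in rows, so rows that repeat a pose let the fingers close. It gives the time, the measured TCP pose, the force, the opening and the grip force at its end, in the units of the state.
- env.state(): the state, without advancing time (a new reading comes with each control period).
- env.camera(name): name is "side" or "top"; returns the picture (480x640x3 uint8, red, green, blue); there is no depth.
- env.calibration(name): a dict with "fx", "fy", "cx", "cy" (pixels), "D" ([k1, k2, p1, p2, k3] as OpenCV has them; the pictures are not rectified), "R" (3x3) and "t" (3): a world point X has camera coordinates R X + t. Camera axes: x right, y down, z forward; pixel columns grow to the right and rows downward; lengths in mm; the calibration is good to about 2 mm. A picture is of the moment at which its call begins. calibration takes no time and is no camera call.
- env.hand_in(): hands the job in; it is judged then, once.
Trained networks look in the newest picture that a camera, given by its name, has taken for a name from the list of things; names that differ only in an ending like _2 or _b are one class to them, and where a whole thing is asked for, a point or a joint stands for the part that bears it (a point fixed in the world has none). Each returns a list of dicts, best first, with "conf" (0 to 1); they miss things now and then, are a little off and sometimes report something else, mostly with a low value. They report only what shows in the picture. A call takes as long as a camera call. They do not tell look-alikes from the thing itself.
- env.look_for(name, camera): "bbox" ([left, top, right, bottom] in pixels, round what is visible of it).
The state is a dict: "clock": time; "qpos": joint angles; "dq": joint speeds; "joint_efforts": joint torques, N m; "eef_pos": TCP position; "ee_rot": TCP orientation; "wrist_force": force on the tool from outside, world axes, zero at the start; "moment": the same for the moment, N m; "opening": opening from 0.0 (shut) to 1.0 (fully open); "grip_force": force on a finger pad.
Only numpy, scipy, OpenCV 4.12 (cv2) and the standard library are available. Lean on these libraries where they do the work, as an engineer would, in place of code of your own. Each camera call takes 0.05 s, during which the arm holds its last target. There are 200 camera calls.

## Working session

There is one attempt and no reset: what is moved stays moved. The work goes in short steps, Python scripts to look and compute and a tool call to move; the robot and the scene stay as the last step left them, time stands still between calls to the robot, and variables do not carry over. Pictures are saved under pics/ and viewed, at most 10 in all, crops included, and the job is handed in when it is done.

Besides the shell and the picture viewer there is one more tool, called after "Request:" as a command line: name --argument value ..., lists and objects as JSON in quotes. arm_command: Moves the arm, as the interface text tells. Its arguments: {"type":"object","properties":{"motion":{"type":"array","items":{"type":"number"}},"claw":{"type":"number"}},"required":["motion"]}

```bash
mkdir -p pics; cat > h.py <<'E'
from workcell import env
import numpy as np, cv2
def cal(n):
    c=env.calibration(n); K=np.array([[c['fx'],0,c['cx']],[0,c['fy'],c['cy']],[0,0,1.]])
    return K,np.array(c['D'],float),np.array(c['R'],float),np.array(c['t'],float)
def proj(n,P):
    K,D,R,t=cal(n); return cv2.projectPoints(np.array(P,float).reshape(-1,1,3),cv2.Rodrigues(R)[0],t,K,D)[0].reshape(-1,2)
def back(n,uv,z):
    K,D,R,t=cal(n); p=cv2.undistortPoints(np.array(uv,float).reshape(-1,1,2),K,D).reshape(-1,2)
    d=np.c_[p,np.ones(len(p))]@R; o=-R.T@t
    return o+d*((z-o[2])/d[:,2])[:,None]
E
python3 - <<'E'
from h import *
for n in('side','top'):
    im=env.camera(n); cv2.imwrite(f'pics/{n}0.png',im[:,:,::-1])
    K,D,R,t=cal(n); print(n,K[0,0],(-R.T@t).round())
    for o in('crank','handle_mid','press','screw','platen','mould'):
        print(o,[(np.round(d['bbox']).tolist(),round(d['conf'],2)) for d in env.look_for(o,n)])
s=env.state();print(env.grip_depth,s)
E
```

```text
side 523.1796945833044 [ 156. -708.  663.]
crank [([387.0, 346.0, 429.0, 393.0], 0.9), ([336.0, 293.0, 406.0, 332.0], 0.57)]
handle_mid [([332.0, 296.0, 404.0, 328.0], 0.88), ([387.0, 344.0, 427.0, 396.0], 0.79)]
press [([250.0, 159.0, 312.0, 248.0], 0.6), ([119.0, 166.0, 218.0, 296.0], 0.58)]
screw [([137.0, 171.0, 164.0, 199.0], 0.56)]
platen [([256.0, 178.0, 304.0, 218.0], 0.75), ([129.0, 188.0, 194.0, 249.0], 0.63)]
mould [([139.0, 240.0, 189.0, 270.0], 0.94), ([260.0, 212.0, 296.0, 228.0], 0.84)]
top 461.3733900129513 [ 338.  -23. 1096.]
crank [([404.0, 228.0, 440.0, 269.0], 0.96), ([347.0, 220.0, 383.0, 265.0], 0.77)]
handle_mid [([405.0, 228.0, 442.0, 272.0], 0.85), ([347.0, 218.0, 388.0, 263.0], 0.63)]
press [([145.0, 311.0, 252.0, 396.0], 0.83), ([232.0, 144.0, 258.0, 178.0], 0.62), ([174.0, 205.0, 253.0, 279.0], 0.59)]
screw [([173.0, 343.0, 195.0, 369.0], 0.85), ([193.0, 220.0, 213.0, 239.0], 0.5)]
platen [([146.0, 321.0, 242.0, 388.0], 0.84), ([178.0, 208.0, 243.0, 261.0], 0.82)]
mould []
18.700000000000003 {'clock': 0.7, 'qpos': array([ 1.22400327e+00,  3.13508611e-01, -4.70681384e-02,  1.21015998e+00,
        2.98511703e-05,  1.57081111e+00]), 'dq': array([ 4.06726588e-06,  1.97536699e-03,  2.62456713e-03,  1.81512058e-04,
       -2.49723845e-03,  3.41277925e-04]), 'joint_efforts': array([-9.29477537e-04, -5.39287913e+01,  3.39984298e+01,  1.14539089e-03,
        1.93703900e-04, -4.89582817e-06]), 'eef_pos': array([203.93145073, 564.3132597 , 231.30832028]), 'ee_rot': array([-9.56122425e-06,  1.72536212e-01,  9.85003175e-01,  3.19248298e-05]), 'wrist_force': array([-0.80351326,  0.46148461, -0.6232988 ]), 'moment': array([ 0.0261346 , -0.01365805,  0.02128541]), 'grip_force': 0.0, 'opening': 0.9972429852752203}
```

View pics/top0.png

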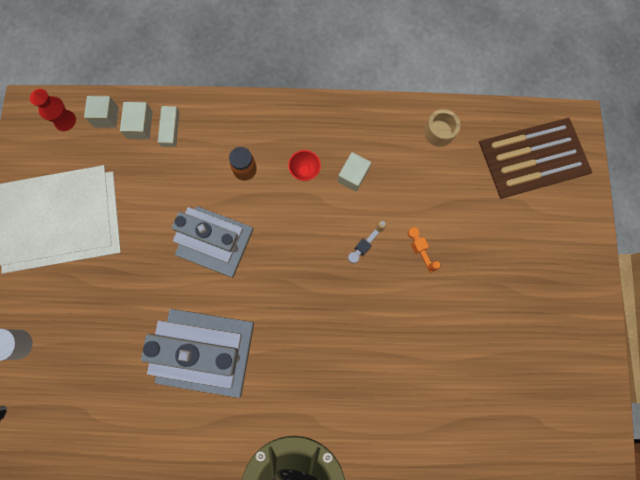

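View pics/side0.png

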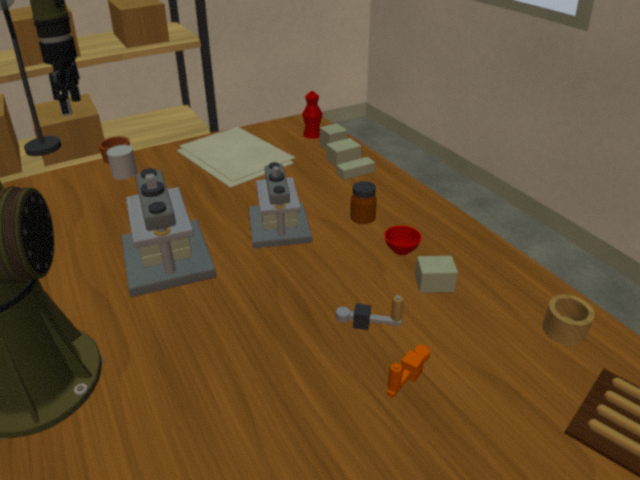

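The top picture shows the grey crank with a wooden handle: hub at about (363,246), handle at (382,225), counterweight at (354,257). The orange one is a look-alike. The nuts on the upper press at (180,221) and (228,239) are about 107 mm apart, which matches the 110 mm given, so that is the right press. The lower press is too large.

```bash
python3 - <<'E'
import cv2,numpy as np
t=cv2.imread('pics/top0.png');s=cv2.imread('pics/side0.png')
f=lambda a,x,y,w,h,k:cv2.resize(a[y:y+h,x:x+w],None,fx=k,fy=k,interpolation=cv2.INTER_CUBIC)
a=np.hstack([f(t,165,200,100,80,4),f(t,335,205,100,80,4)]);b=np.hstack([f(s,240,155,100,100,4)[:280],f(s,325,280,100,70,4)])
cv2.imwrite('pics/z.png',np.vstack([a,b]))
E
```

```text
(no output)
```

View pics/z.png

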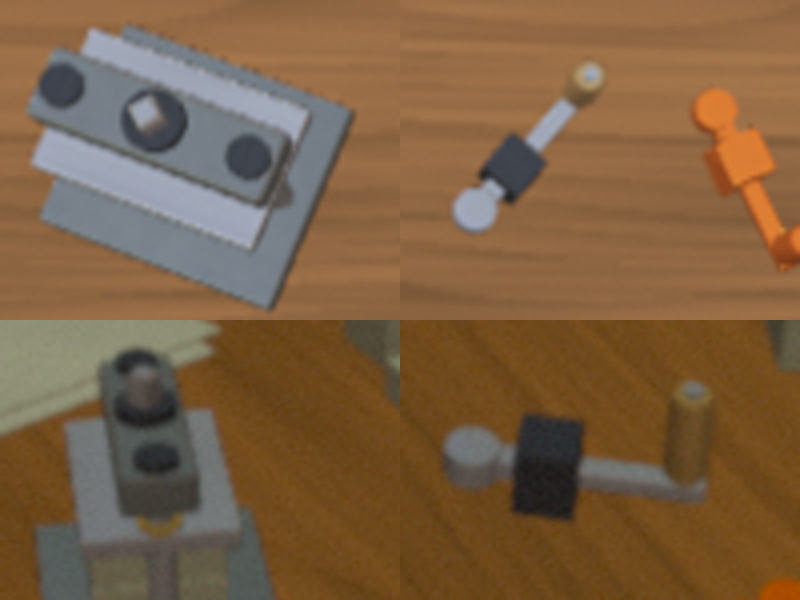

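```bash
cat > fit.py <<'E'
from h import *
from scipy.optimize import least_squares
def fit(obs,x0):  # obs: (cam,uv,local xyz)
    def r(p):
        c,s=np.cos(p[2]),np.sin(p[2]); out=[]
        for cam,uv,l in obs:
            P=[p[0]+c*l[0]-s*l[1],p[1]+s*l[0]+c*l[1],l[2]]; out.append(proj(cam,[P])[0]-uv)
        return np.ravel(out)
    q=least_squares(r,x0); return q.x,r(q.x).reshape(-1,2)
E
python3 - <<'E'
from fit import *
np.set_printoptions(suppress=True,precision=2)
pt=[('top',(180.25,221.5),(0,55,132)),('top',(227,239.25),(0,-55,132)),('top',(202.5,228.25),(0,0,152)),('top',(203.25,230),(0,0,134)),
('top',(253.25,227.5),(65,-75,18)),('top',(232.5,276.75),(-65,-75,18)),('top',(175.75,254.25),(-65,75,18))]
ps=[('side',(279.25,189.25),(0,-55,132)),('side',(274.5,165),(0,55,132)),('side',(275.75,166.5),(0,0,152)),('side',(276.25,175),(0,0,134))]
ct=[('top',(363.5,246.75),(0,0,36)),('top',(382.5,223.25),(60,0,71)),('top',(354,257.25),(-34,0,25))]
cs=[('side',(363,308.75),(0,0,36)),('side',(398.25,297),(60,0,71)),('side',(343,310.75),(-34,0,25))]
for nm,t,s in(('press',pt,ps),('crank',ct,cs)):
    g=back('top',[t[2][1] if nm=='press' else t[0][1]],36)[0]
    for o in(t,s,t+s):
        for y0 in (-.6,):
            x,r=fit(o,[g[0],g[1],y0]); print(nm,x,np.hypot(*r[:,:2].T))
# screw tip square yaw from top view corner picks
c=np.array([(131,103),(150,93),(170,122),(150,134)])/4+[165,200]
P=back('top',c,150); print(P); 
for i in range(4): d=P[(i+1)%4]-P[i]; print(np.hypot(*d[:2]),np.arctan2(d[1],d[0]))
from scipy.spatial.transform import Rotation as Rn
q=env.state()['ee_rot']; print(Rn.from_quat([q[1],q[2],q[3],q[0]]).as_matrix())
E
```

```text
press [555.6  203.42  -0.35] [0.46 0.44 0.77 0.42 0.63 0.72 1.26]
press [557.63 201.14  -0.35] [0.76 0.62 1.19 0.27]
press [556.53 202.86  -0.35] [1.03 0.83 0.82 0.87 1.02 0.49 0.93 1.41 1.31 1.07 0.59]
crank [ 547.84 -151.09   -0.69] [0.81 0.55 0.29]
crank [ 551.62 -151.32   -0.68] [0.55 0.29 0.25]
crank [ 550.07 -151.57   -0.69] [1.76 0.57 0.65 1.13 0.8  0.64]
[[560.67 212.76 150.  ]
 [566.31 203.09 150.  ]
 [550.88 191.46 150.  ]
 [544.19 201.57 150.  ]]
11.200034610210452 -1.0429632888489608
19.321834419175527 -2.4959603637013363
12.122444424239893 2.155777537407299
19.92735316879825 0.5965473676171633
[[-0.94  0.34 -0.  ]
 [ 0.34  0.94  0.  ]
 [ 0.    0.   -1.  ]]
```

Request:
arm_command --motion '[21, -45, 0, -0.04, 42, -90, 0, -0.08, 63, -135, 0, -0.12, 84, -180, 0, -0.16, 105, -225, 0, -0.2]' --claw 65

```text
clock: 1.2
eef_pos: [309.4, 337.6, 231.5]
ee_rot: [0.0, 0.27, 0.963, 0.0]
wrist_force: [1.3, -0.7, 1.0]
opening: 0.758
grip_force: 0.0
```

Request:
arm_command --motion '[21, -45, 0, -0.04, 42, -90, 0, -0.08, 63, -135, 0, -0.12, 84, -180, 0, -0.14, 105, -225, 0, -0.14]'

```text
clock: 1.7
eef_pos: [414.5, 112.4, 231.7]
ee_rot: [0.0, 0.337, 0.942, 0.0]
wrist_force: [1.0, 1.3, 1.3]
opening: 0.763
grip_force: 0.0
```

Request:
arm_command --motion '[21, -45, 0, 0, 42, -90, 0, 0, 63, -135, 0, 0, 84, -180, -10, 0, 105, -225, -20, 0]'

```text
clock: 2.2
eef_pos: [519.3, -111.8, 211.9]
ee_rot: [0.001, 0.337, 0.942, 0.0]
wrist_force: [0.3, -0.0, -1.0]
opening: 0.76
grip_force: 0.0
```

Request:
arm_command --motion '[20, -35, -20, 0, 31, -40, -50, 0, 31, -40, -70, 0, 31, -40, -90, 0, 31, -40, -90, 0]'

```text
clock: 2.7
eef_pos: [547.2, -149.2, 118.7]
ee_rot: [-0.003, 0.337, 0.942, -0.0]
wrist_force: [-0.1, -0.2, -0.2]
opening: 0.762
grip_force: 0.0
```

Request:
arm_command --motion '[0, 0, -35, 0, 0, 0, -70, 0, 0, 0, -95, 0, 0, 0, -112, 0, 0, 0, -112, 0]'

```text
clock: 3.2
eef_pos: [548.0, -149.0, 8.3]
ee_rot: [-0.002, 0.337, 0.942, -0.0]
wrist_force: [0.0, -0.2, 0.3]
opening: 0.76
grip_force: 0.0
```

Request:
arm_command --motion '[0, 0, 0, 0, 0, 0, 0, 0, 0, 0, 0, 0, 0, 0, 0, 0, 0, 0, 0, 0]' --claw 20

```text
clock: 3.7
eef_pos: [551.0, -150.0, 11.6]
ee_rot: [0.002, 0.337, 0.942, 0.0]
wrist_force: [-0.2, -0.3, 6.3]
opening: 0.316
grip_force: 59.9
```

```bash
python3 - <<'E'
from h import *
a=env.camera('top');b=env.camera('side')
f=lambda a,x,y,w,h,k:cv2.resize(a[y:y+h,x:x+w,::-1],None,fx=k,fy=k,interpolation=cv2.INTER_CUBIC)
cv2.imwrite('pics/g.png',np.hstack([f(a,315,180,100,110,4),f(b,310,230,100,110,4)]))
print(env.state())
E
```

```text
{'clock': 3.8, 'qpos': array([-2.65762674e-01,  4.37774333e-01, -4.10613504e-01,  7.19037576e-01,
       -8.40763214e-05,  4.20986746e-01]), 'dq': array([ 0.00051913, -0.00052809, -0.0008689 , -0.00026197,  0.00075913,
       -0.00033553]), 'joint_efforts': array([ 5.05924760e-02, -5.10781538e+01,  2.53391540e+01, -3.26775005e-01,
        4.08503402e-02,  1.42597553e-03]), 'eef_pos': array([ 550.98924345, -150.00896906,   11.554606  ]), 'ee_rot': array([1.68364194e-03, 3.36666299e-01, 9.41622515e-01, 8.87688534e-05]), 'wrist_force': array([-1.43973043,  0.07241261,  5.82713262]), 'moment': array([-0.01198183,  0.11701119,  0.00058062]), 'grip_force': 59.94603954255581, 'opening': 0.314541089382722}
```

View pics/g.png

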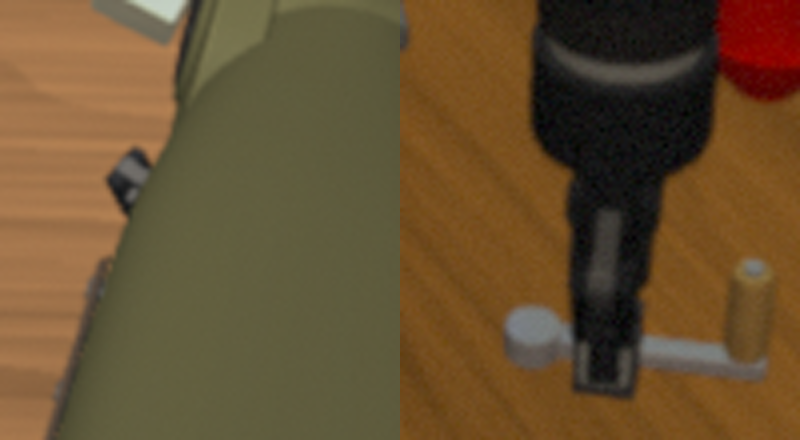

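Request:
arm_command --motion '[0, 0, 30, 0, 0, 0, 70, 0, 0, 0, 115, 0, 0, 0, 160, 0, 0, 20, 190, 0]'

```text
clock: 4.3
eef_pos: [550.5, -131.2, 203.7]
ee_rot: [0.002, 0.338, 0.941, -0.0]
wrist_force: [0.8, 0.6, -3.1]
opening: 0.316
grip_force: 60.0
```

Request:
arm_command --motion '[0, 45, 0, -0.05, 0, 90, 0, -0.1, 0, 135, 0, -0.16, 0, 180, 0, -0.22, 0, 225, 0, -0.27]'

```text
clock: 4.8
eef_pos: [548.9, 97.1, 200.2]
ee_rot: [0.0, 0.461, 0.887, 0.0]
wrist_force: [1.5, 0.0, -3.4]
opening: 0.311
grip_force: 59.8
```

Request:
arm_command --motion '[2, 40, 0, -0.03, 4, 75, 0, -0.05, 6, 100, 0, -0.05, 6, 109, -20, -0.05, 6, 109, -20, -0.05]'

```text
clock: 5.3
eef_pos: [553.5, 205.4, 177.6]
ee_rot: [-0.001, 0.481, 0.877, -0.001]
wrist_force: [-0.6, -0.4, -3.2]
opening: 0.314
grip_force: 59.7
```

```bash
python3 - <<'E'
from h import *
a=env.camera('top');b=env.camera('side')
f=lambda a,x,y,w,h,k:cv2.resize(a[y:y+h,x:x+w,::-1],None,fx=k,fy=k,interpolation=cv2.INTER_CUBIC)
cv2.imwrite('pics/p.png',np.hstack([f(a,165,175,80,110,5),f(b,240,105,80,110,5)]))
np.save('b.npy',b);s=env.state();print(s['eef_pos'],s['wrist_force'],s['qpos'],s['opening'])
E
```

```text
[554.58948101 203.94892563 179.44254886] [ 0.23276069 -0.89714542 -3.0892948 ] [ 3.52619245e-01  3.22529149e-01 -1.54358520e-01  1.09565892e+00
 -3.96421787e-04  1.35915712e+00] 0.31599439825594644
```

View pics/p.png

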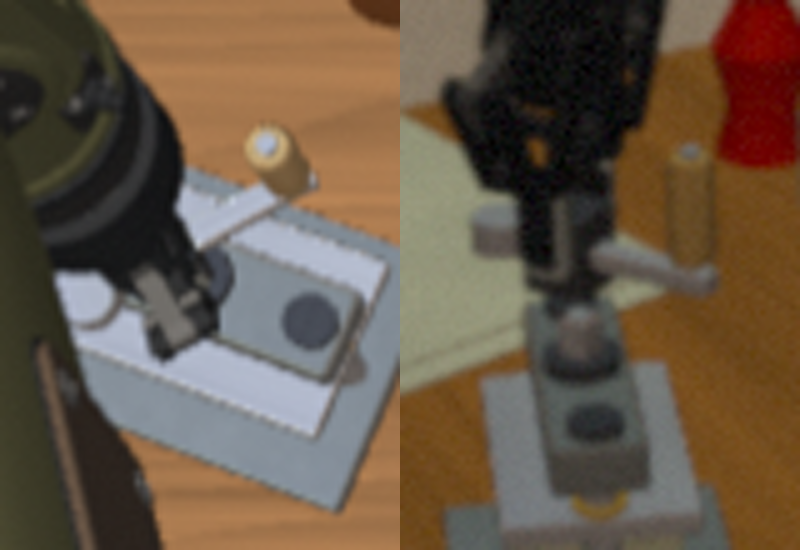

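```bash
python3 - <<'E'
from fit import *
from scipy.spatial.transform import Rotation as Rn
np.set_printoptions(suppress=True,precision=2)
s=env.state();q=s['ee_rot'];M=Rn.from_quat([q[1],q[2],q[3],q[0]]).as_matrix();yaw=np.arctan2(M[1,1],M[0,1])-np.pi/2
print('yaw',yaw,'tilt',M[:2,2]); u=np.array([np.cos(yaw),np.sin(yaw)]);v=np.array([-u[1],u[0]])
zu=s['eef_pos'][2]-11.55
obs={'top':[('top',(180.25,221.5),(0,55,132)),('top',(227,239.25),(0,-55,132)),('top',(203.25,230),(0,0,134)),('top',(202.5,228.25),(0,0,152))],
'side':[('side',(279.25,189.25),(0,-55,132)),('side',(274.5,165),(0,55,132)),('side',(276.25,175),(0,0,134)),('side',(275.75,166.5),(0,0,152))]}
hd={'top':(218.5,204.2),'side':(298,135.6)}
for n in obs:
    x,r=fit(obs[n],[556,203,-.35]); h=back(n,[hd[n]],zu+71)[0][:2]
    tip=back(n,[obs[n][3][1]],152)[0];col=back(n,[obs[n][2][1]],134)[0]
    hub=h-60*u; d=hub-s['eef_pos'][:2]
    print(n,'screw',x,'tip',tip,'col',col,'hub',hub,'hub-tcp in crank',d@u,d@v,'hub-screw',hub-x[:2])
cw=back('side',[(260.4,148)],zu+25)[0];print('cw->hub',cw[:2]+34*u)
im=cv2.imread('pics/top0.png');k=16;x0,y0=188,213
c=cv2.resize(im[y0:y0+32,x0:x0+24],None,fx=k,fy=k,interpolation=cv2.INTER_CUBIC);o=c.copy()
ctr=np.array([555.6,203.4])
for z,w in((152,5),(149.5,7),(134,7)):
    a=-1.01;U=np.array([np.cos(a),np.sin(a)]);V=np.array([-U[1],U[0]])
    P=[[*(ctr+i*w*U+j*w*V),z] for i,j in((1,1),(1,-1),(-1,-1),(-1,1))]
    p=((proj('top',P)-[x0,y0]+.5)*k).astype(np.int32);cv2.polylines(o,[p],True,(0,255,0),1)
cv2.imwrite('pics/t.png',np.hstack([c,o]))
E
```

```text
yaw -1.0065375443061204 tilt [-0. -0.]
top screw [555.16 203.61  -0.34] tip [555.03 201.87 152.  ] col [555.37 204.28 134.  ] hub [551.21 204.22] hub-tcp in crank -2.0390391908337167 -2.705832983534643 hub-screw [-3.94  0.61]
side screw [557.63 201.14  -0.35] tip [559.33 206.28 152.  ] col [557.54 202.05 134.  ] hub [553.78 200.34] hub-tcp in crank 2.6165878696540124 -2.6192464214247004 hub-screw [-3.85 -0.81]
cw->hub [553.44 197.22]
```

View pics/t.png

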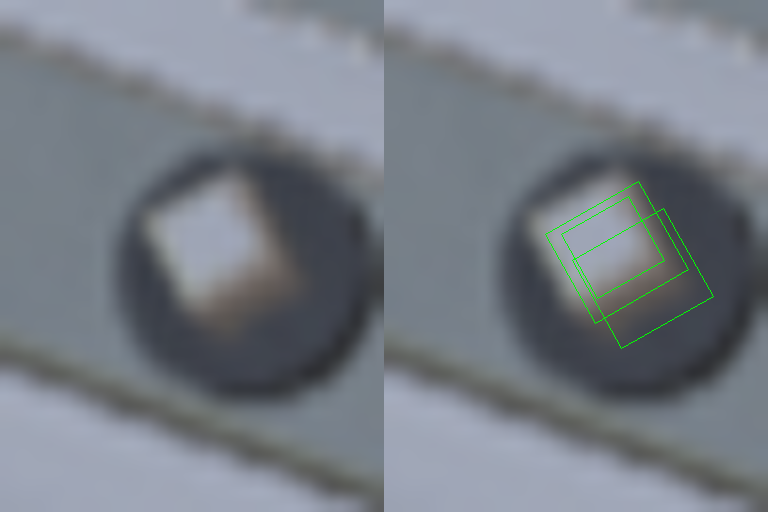

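The tip and collar, in the 16x crop at (207,238) and (245,275), confirm the square end's yaw of about -1.02. Both cameras put the hub 2 to 4 mm short in x. I'll shift it to the middle of that range, then lower it until it touches.

Request:
arm_command --motion '[1.5, 0, -6, -0.02, 3, 0.3, -10, -0.02, 3, 0.3, -12, -0.02, 3, 0.3, -12, -0.02, 3, 0.3, -12, -0.02]'

```text
clock: 5.9
eef_pos: [558.4, 204.5, 167.6]
ee_rot: [-0.0, 0.491, 0.871, -0.0]
wrist_force: [-0.8, -0.5, -2.6]
opening: 0.317
grip_force: 59.8
```

Request:
arm_command --motion '[0, 0, -1, 0, 0, 0, -2, 0, 0, 0, -3, 0, 0, 0, -4, 0, 0, 0, -4, 0]'

```text
clock: 6.4
eef_pos: [558.2, 204.8, 163.4]
ee_rot: [-0.0, 0.491, 0.871, -0.0]
wrist_force: [-0.1, -0.4, -2.5]
opening: 0.315
grip_force: 59.8
```

Request:
arm_command --motion '[0, 0, -0.5, 0, 0, 0, -1, 0, 0, 0, -1.5, 0, 0, 0, -2, 0, 0, 0, -2, 0]'

```text
clock: 6.9
eef_pos: [558.3, 204.7, 161.5]
ee_rot: [-0.0, 0.491, 0.871, -0.0]
wrist_force: [-0.6, -0.0, -2.7]
opening: 0.316
grip_force: 59.8
```

Request:
arm_command --motion '[0, 0, -0.5, 0, 0, 0, -1, 0, 0, 0, -1.5, 0, 0, 0, -2, 0, 0, 0, -2, 0]'

```text
clock: 7.4
eef_pos: [558.3, 204.8, 159.5]
ee_rot: [-0.0, 0.491, 0.871, -0.0]
wrist_force: [-0.3, 0.4, -3.4]
opening: 0.313
grip_force: 59.8
```

Request:
arm_command --motion '[0, 0, -1, 0, 0, 0, -2, 0, 0, 0, -3, 0, 0, 0, -4, 0, 0, 0, -4, 0]'

```text
clock: 7.9
eef_pos: [558.3, 204.7, 155.4]
ee_rot: [-0.0, 0.491, 0.871, -0.0]
wrist_force: [-1.3, 0.8, -2.7]
opening: 0.318
grip_force: 59.8
```

Request:
arm_command --motion '[0, 0, -1, 0, 0, 0, -2, 0, 0, 0, -3, 0, 0, 0, -4, 0, 0, 0, -5, 0]'

```text
clock: 8.4
eef_pos: [558.4, 204.8, 150.5]
ee_rot: [-0.0, 0.491, 0.871, 0.0]
wrist_force: [0.1, 1.3, -3.2]
opening: 0.314
grip_force: 59.8
```

Request:
arm_command --motion '[0, 0, -1, 0, 0, 0, -2, 0, 0, 0, -3, 0, 0, 0, -3.5, 0, 0, 0, -3.5, 0]'

```text
clock: 8.9
eef_pos: [558.3, 204.8, 146.9]
ee_rot: [-0.0, 0.491, 0.871, -0.0]
wrist_force: [-0.4, 0.3, -2.7]
opening: 0.316
grip_force: 59.8
```

Request:
arm_command --motion '[0, 0, -0.5, 0, 0, 0, -1, 0, 0, 0, -1.5, 0, 0, 0, -2, 0, 0, 0, -2, 0]'

```text
clock: 9.4
eef_pos: [558.4, 204.8, 145.6]
ee_rot: [0.0, 0.491, 0.871, 0.0]
wrist_force: [-2.8, 0.7, 3.9]
opening: 0.313
grip_force: 60.6
```

```bash
python3 - <<'E'
from h import *
a=env.camera('top');b=env.camera('side')
f=lambda a,x,y,w,h,k:cv2.resize(a[y:y+h,x:x+w,::-1],None,fx=k,fy=k,interpolation=cv2.INTER_CUBIC)
cv2.imwrite('pics/q.png',np.hstack([f(a,165,175,80,110,5),f(b,240,105,80,110,5)]))
E
```

```text
(no output)
```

View pics/q.png

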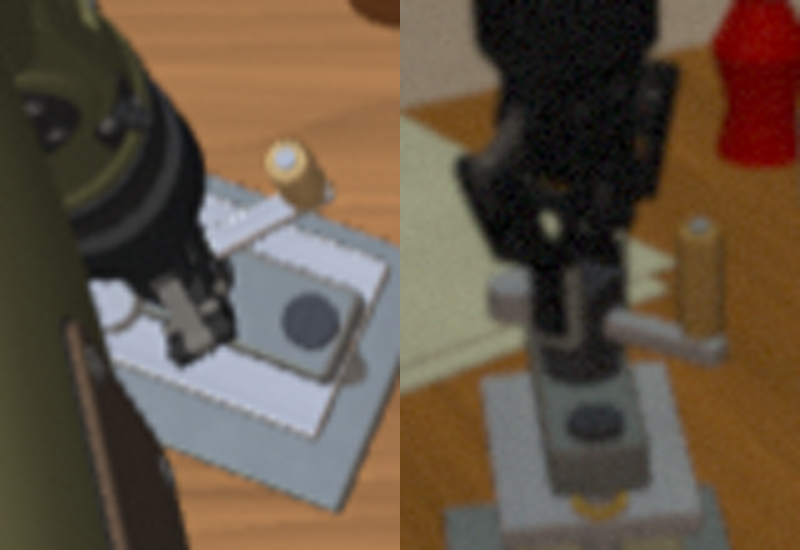

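Seated: the TCP is at 145.6, exactly the height expected, and there is now an upward force. Next I'll let go of the hub, rise and re-grip on the handle with the fingers closing radially.

Request:
arm_command --motion '[0, 0, 0, 0, 0, 0, 0, 0, 0, 0, 0, 0, 0, 0, 20, 0, 0, 0, 40, 0]' --claw 50

```text
clock: 10.0
eef_pos: [557.9, 204.4, 184.7]
ee_rot: [-0.0, 0.491, 0.871, -0.001]
wrist_force: [0.6, -0.4, -0.2]
opening: 0.586
grip_force: 0.0
```

Request:
arm_command --motion '[0, 0, 25, 0.1, 0, 0, 45, 0.23, 0, 0, 45, 0.37, 10, -17, 45, 0.51, 20, -34, 45, 0.65]'

```text
clock: 10.5
eef_pos: [578.8, 170.7, 230.3]
ee_rot: [0.0, 0.184, 0.983, 0.0]
wrist_force: [-0.0, 0.4, 0.4]
opening: 0.585
grip_force: 0.0
```

Request:
arm_command --motion '[11, -17.3, 0, 0.14, 11, -17.3, 0, 0.28, 11, -17.3, 0, 0.42, 11, -17.3, 0, 0.56, 11, -17.3, 0, 0.7]'

```text
clock: 11.0
eef_pos: [589.6, 153.2, 229.9]
ee_rot: [0.0, -0.164, 0.987, -0.0]
wrist_force: [-0.2, -0.0, 0.7]
opening: 0.585
grip_force: 0.0
```

Request:
arm_command --motion '[0, 0, 0, 0.14, 0, 0, 0, 0.22, 0, 0, 0, 0.22, 0, 0, 0, 0.22, 0, 0, 0, 0.22]' --claw 45

```text
clock: 11.5
eef_pos: [589.4, 153.4, 230.0]
ee_rot: [-0.0, -0.268, 0.964, -0.0]
wrist_force: [-0.4, -0.5, 0.5]
opening: 0.528
grip_force: 0.0
```

```bash
python3 - <<'E'
from h import *
a=env.camera('top');b=env.camera('side')
f=lambda a,x,y,w,h,k:cv2.resize(a[y:y+h,x:x+w,::-1],None,fx=k,fy=k,interpolation=cv2.INTER_CUBIC)
cv2.imwrite('pics/r.png',np.hstack([f(a,165,175,80,110,5),f(b,240,105,80,110,5)]))
print(env.state())
E
```

```text
{'clock': 11.6, 'qpos': array([ 2.54657372e-01,  3.31153536e-01, -2.56647475e-02,  1.21393395e+00,
       -5.06209023e-05, -2.87690450e-01]), 'dq': array([-0.0006259 ,  0.00032956,  0.00047618, -0.00038213,  0.00172372,
       -0.00398708]), 'joint_efforts': array([-6.53082141e-03, -5.50376487e+01,  3.40271616e+01, -1.27873103e-03,
       -1.37408206e-03,  1.02731399e-02]), 'eef_pos': array([589.4275185 , 153.41591691, 230.04462944]), 'ee_rot': array([ 2.16242199e-05, -2.67862633e-01,  9.63457113e-01, -2.56710936e-05]), 'wrist_force': array([ 0.1893927 , -0.00518789,  0.53476611]), 'moment': array([ 0.03566934,  0.01432896, -0.02045596]), 'grip_force': 0.0, 'opening': 0.5323267067553528}
```

View pics/r.png

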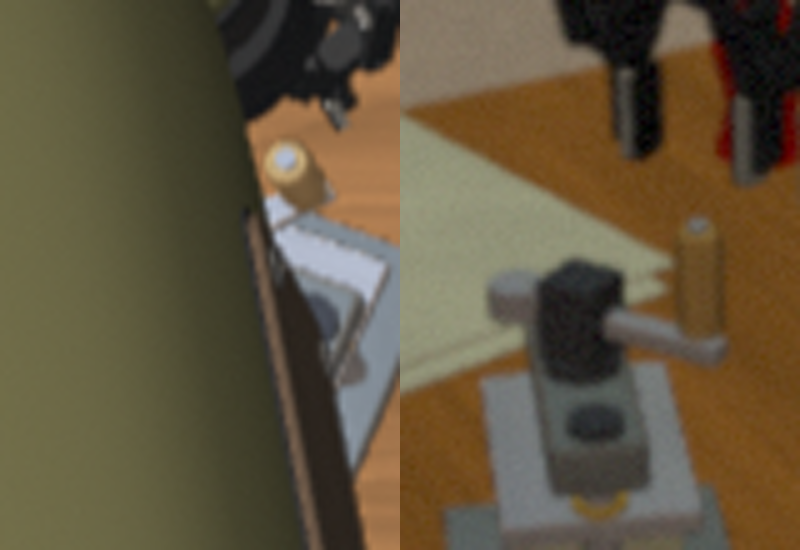

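The side view shows the crank seated, with its handle upright at crop pixel (699,225) between and below the open fingers. I'll descend and grip the handle.

Request:
arm_command --motion '[0, 0, -20, 0, 0, 0, -40, 0, 0, 0, -55, 0, 0, 0, -55, 0, 0, 0, -55, 0]'

```text
clock: 12.1
eef_pos: [589.3, 153.4, 175.3]
ee_rot: [-0.0, -0.268, 0.963, -0.0]
wrist_force: [-0.1, -1.0, -0.1]
opening: 0.527
grip_force: 0.0
```

Request:
arm_command --motion '[0, 0, 0, 0, 0, 0, 0, 0, 0, 0, 0, 0, 0, 0, 0, 0, 0, 0, 0, 0]' --claw 14

```text
clock: 12.6
eef_pos: [590.1, 153.6, 176.0]
ee_rot: [0.001, -0.268, 0.963, -0.0]
wrist_force: [0.3, -1.5, 5.0]
opening: 0.213
grip_force: 58.7
```

```bash
python3 -c "
from h import *
s=env.state();print(s['eef_pos'],s['wrist_force'],s['moment'],s['opening'],s['grip_force'])"
```

```text
[590.1154578  153.57745102 176.02008421] [ 0.32456565 -1.51732499  4.99590203] [ 0.00874371 -0.02286872 -0.03503269] 0.2133232949430733 58.70018720626831
```

Request:
arm_command --motion '[-17.4, -7.1, 0, 0, -36.1, -8.4, 0, 0, -54.4, -4.0, 0, 0, -70.3, 6.0, 0, 0, -82.4, 20.3, 0, 0]'

```text
clock: 13.1
eef_pos: [508.8, 171.9, 176.1]
ee_rot: [0.002, -0.267, 0.964, -0.003]
wrist_force: [7.9, -3.3, 0.7]
opening: 0.211
grip_force: 59.0
```

```bash
cat > st.py <<'E'
from h import *
s=env.state();C=np.array([559.0,204.9]);d=s['eef_pos'][:2]-C;r=np.hypot(*d);e=d/r;cw=np.array([e[1],-e[0]]);f=s['wrist_force']
print('clk',s['clock'],'r',r.round(2),'ang',np.arctan2(d[1],d[0]).round(3),'z',s['eef_pos'][2].round(2),'push',(-f[:2]@cw).round(2),'rad(on tool)',(f[:2]@e).round(2),'fz',f[2].round(2),'speed',np.abs(s['dq']).max().round(3),s['opening'].round(3))
E
python3 st.py
```

```text
Traceback (most recent call last):
  File "st.py", line 3, in <module>
    print('clk',s['clock'],'r',r.round(2),'ang',np.arctan2(d[1],d[0]).round(3),'z',s['eef_pos'][2].round(2),'push',(-f[:2]@cw).round(2),'rad(on tool)',(f[:2]@e).round(2),'fz',f[2].round(2),'speed',np.abs(s['dq']).max().round(3),s['opening'].round(3))
                                                                                                                                                                                                                                    ^^^^^^^^^^^^^^^^^^
AttributeError: 'float' object has no attribute 'round'
```

Request:
arm_command --motion '[-7.1, 17.4, 0, 0, -8.4, 36.1, 0, 0, -4.0, 54.4, 0, 0, 6.0, 70.3, 0, 0, 20.3, 82.4, 0, 0]'

```text
clock: 13.6
eef_pos: [525.1, 256.0, 175.8]
ee_rot: [-0.002, -0.269, 0.963, -0.0]
wrist_force: [-6.6, -4.7, 10.4]
opening: 0.214
grip_force: 60.4
```

```bash
sed -i "s/,s\['opening'\].round(3)/,s['opening']/" st.py; python3 st.py
```

```text
clk 13.6 r 61.34 ang 2.156 z 175.83 push 8.09 rad(on tool) -0.28 fz 10.42 speed 0.459 0.2136804167454559
```

Request:
arm_command --motion '[17.4, 7.1, 0, 0, 36.1, 8.4, 0, 0, 54.4, 4.0, 0, 0, 70.3, -6.0, 0, 0, 82.4, -20.3, 0, 0]'

```text
clock: 14.1
eef_pos: [609.6, 239.0, 175.9]
ee_rot: [0.0, -0.269, 0.963, 0.003]
wrist_force: [-5.2, 6.3, 5.6]
opening: 0.215
grip_force: 59.8
```

```bash
python3 st.py
```

```text
clk 14.1 r 61.0 ang 0.594 z 175.92 push 8.13 rad(on tool) -0.82 fz 5.63 speed 0.279 0.21545782200435712
```

Request:
arm_command --motion '[7.1, -17.4, 0, 0, 8.4, -36.1, 0, 0, 4.0, -54.4, 0, 0, -6.0, -70.3, 0, 0, -20.3, -82.4, 0, 0]'

```text
clock: 14.6
eef_pos: [591.8, 155.2, 176.2]
ee_rot: [0.003, -0.268, 0.963, 0.002]
wrist_force: [4.2, 9.2, -0.1]
opening: 0.212
grip_force: 59.4
```

Request:
arm_command --motion '[-17.4, -7.1, 0, 0, -36.1, -8.4, 0, 0, -54.4, -4.0, 0, 0, -70.3, 6.0, 0, 0, -82.4, 20.3, 0, 0]'

```text
clock: 15.1
eef_pos: [508.8, 171.9, 176.1]
ee_rot: [0.002, -0.267, 0.964, -0.003]
wrist_force: [7.3, -4.5, 0.3]
opening: 0.211
grip_force: 59.3
```

Request:
arm_command --motion '[-7.1, 17.4, 0, 0, -8.4, 36.1, 0, 0, -4.0, 54.4, 0, 0, 6.0, 70.3, 0, 0, 20.3, 82.4, 0, 0]'

```text
clock: 15.6
eef_pos: [525.1, 256.0, 175.8]
ee_rot: [-0.002, -0.269, 0.963, -0.0]
wrist_force: [-5.9, -4.4, 11.1]
opening: 0.214
grip_force: 60.9
```

```bash
python3 st.py; python3 - <<'E'
from h import *
a=env.camera('top');b=env.camera('side')
f=lambda a,x,y,w,h,k:cv2.resize(a[y:y+h,x:x+w,::-1],None,fx=k,fy=k,interpolation=cv2.INTER_CUBIC)
cv2.imwrite('pics/w.png',f(b,230,125,100,120,5))
E
```

```text
clk 15.6 r 61.31 ang 2.156 z 175.82 push 7.35 rad(on tool) -0.36 fz 11.06 speed 0.46 0.21354292140671438
```

View pics/w.png

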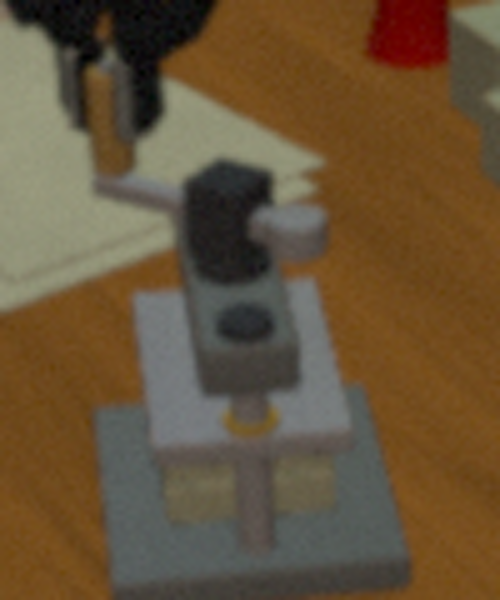

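The crank is still down on the collar and winding, and the platen is descending. I'll do one more quarter turn at this speed, then go in 22.5° steps.

Request:
arm_command --motion '[17.4, 7.1, 0, 0, 36.1, 8.4, 0, 0, 54.4, 4.0, 0, 0, 70.3, -6.0, 0, 0, 82.4, -20.3, 0, 0]'

```text
clock: 16.2
eef_pos: [609.5, 239.0, 175.9]
ee_rot: [0.0, -0.269, 0.963, 0.003]
wrist_force: [-5.4, 6.5, 5.2]
opening: 0.211
grip_force: 60.0
```

```bash
python3 st.py; python3 - <<'E'
import numpy as np
p0=-1.027-1.75*2*np.pi
for k in range(4):
    a=p0-k*np.pi/8; f=lambda t:60*np.array([np.cos(t),np.sin(t)])
    print(k,[list((f(a-np.pi/40*i)-f(a)).round(1)) for i in range(1,6)])
E
```

```text
clk 16.2 r 60.94 ang 0.593 z 175.87 push 8.39 rad(on tool) -0.82 fz 5.22 speed 0.28 0.21136499530672034
0 [[np.float64(2.3), np.float64(-4.1)], [np.float64(4.2), np.float64(-8.4)], [np.float64(5.8), np.float64(-12.8)], [np.float64(7.1), np.float64(-17.4)], [np.float64(8.0), np.float64(-22.0)]]
1 [[np.float64(0.5), np.float64(-4.7)], [np.float64(0.7), np.float64(-9.4)], [np.float64(0.5), np.float64(-14.1)], [np.float64(-0.1), np.float64(-18.8)], [np.float64(-1.1), np.float64(-23.4)]]
2 [[np.float64(-1.3), np.float64(-4.5)], [np.float64(-3.0), np.float64(-8.9)], [np.float64(-5.0), np.float64(-13.2)], [np.float64(-7.3), np.float64(-17.3)], [np.float64(-9.9), np.float64(-21.2)]]
3 [[np.float64(-2.9), np.float64(-3.7)], [np.float64(-6.2), np.float64(-7.1)], [np.float64(-9.6), np.float64(-10.3)], [np.float64(-13.4), np.float64(-13.2)], [np.float64(-17.3), np.float64(-15.8)]]
```

Request:
arm_command --motion '[2.3, -4.1, 0, 0, 4.2, -8.4, 0, 0, 5.8, -12.8, 0, 0, 7.1, -17.4, 0, 0, 8.0, -22.0, 0, 0]'

```text
clock: 16.7
eef_pos: [618.3, 215.8, 176.0]
ee_rot: [0.001, -0.269, 0.963, 0.002]
wrist_force: [0.0, 6.1, 4.7]
opening: 0.216
grip_force: 60.0
```

```bash
python3 st.py
```

```text
clk 16.7 r 60.32 ang 0.182 z 176.05 push 5.98 rad(on tool) 1.13 fz 4.67 speed 0.072 0.21563634778306356
```

Request:
arm_command --motion '[0.5, -4.7, 0, 0, 0.7, -9.4, 0, 0, 0.5, -14.1, 0, 0, -0.1, -18.8, 0, 0, -1.1, -23.4, 0, 0]'

```text
clock: 17.2
eef_pos: [617.6, 192.3, 176.1]
ee_rot: [0.002, -0.269, 0.963, 0.002]
wrist_force: [0.3, 5.1, 4.3]
opening: 0.213
grip_force: 60.0
```

```bash
python3 st.py
```

```text
clk 17.2 r 59.93 ang -0.211 z 176.1 push 5.03 rad(on tool) -0.77 fz 4.3 speed 0.067 0.212685618886599
```

Request:
arm_command --motion '[-1.3, -4.5, 0, 0, -3.0, -8.9, 0, 0, -5.0, -13.2, 0, 0, -7.3, -17.3, 0, 0, -9.9, -21.2, 0, 0]'

```text
clock: 17.7
eef_pos: [608.0, 171.0, 176.1]
ee_rot: [0.002, -0.269, 0.963, 0.001]
wrist_force: [2.2, 5.2, 4.8]
opening: 0.215
grip_force: 59.9
```

```bash
python3 st.py
```

```text
clk 17.7 r 59.55 ang -0.606 z 176.1 push 5.54 rad(on tool) -1.11 fz 4.84 speed 0.096 0.2152401921627242
```

Request:
arm_command --motion '[-2.9, -3.7, 0, 0, -6.2, -7.1, 0, 0, -9.6, -10.3, 0, 0, -13.4, -13.2, 0, 0, -17.3, -15.8, 0, 0]'

```text
clock: 18.2
eef_pos: [591.1, 154.9, 176.1]
ee_rot: [0.002, -0.268, 0.963, 0.001]
wrist_force: [3.8, 3.6, 2.9]
opening: 0.213
grip_force: 59.8
```

```bash
python3 st.py
```

```text
clk 18.2 r 59.42 ang -1.0 z 176.1 push 5.12 rad(on tool) -0.99 fz 2.87 speed 0.117 0.21309551684821987
```

Request:
arm_command --motion '[-4.1, -2.3, -0.5, 0, -8.4, -4.2, -0.5, 0, -12.8, -5.8, -0.5, 0, -17.4, -7.1, -0.5, 0, -22.0, -8.0, -0.5, 0]'

```text
clock: 18.7
eef_pos: [569.8, 146.4, 176.0]
ee_rot: [0.003, -0.268, 0.963, 0.0]
wrist_force: [4.9, 1.7, 3.2]
opening: 0.213
grip_force: 59.9
```

```bash
python3 st.py
```

```text
clk 18.7 r 59.47 ang -1.389 z 175.95 push 5.1 rad(on tool) -0.76 fz 3.16 speed 0.119 0.2133956599726566
```

Request:
arm_command --motion '[-4.7, -0.5, 0, 0, -9.4, -0.7, 0, 0, -14.1, -0.5, 0, 0, -18.8, 0.1, 0, 0, -23.4, 1.1, 0, 0]'

```text
clock: 19.2
eef_pos: [546.5, 146.7, 175.9]
ee_rot: [0.003, -0.268, 0.963, -0.001]
wrist_force: [5.2, -0.1, 3.0]
opening: 0.211
grip_force: 59.8
```

```bash
python3 st.py
```

```text
clk 19.2 r 59.51 ang -1.782 z 175.91 push 5.13 rad(on tool) -1.0 fz 2.98 speed 0.102 0.21061086580358795
```

Request:
arm_command --motion '[-4.5, 1.3, 0, 0, -8.9, 3.0, 0, 0, -13.2, 5.0, 0, 0, -17.3, 7.3, 0, 0, -21.2, 9.9, 0, 0]'

```text
clock: 19.7
eef_pos: [525.0, 155.8, 175.9]
ee_rot: [0.002, -0.268, 0.963, -0.001]
wrist_force: [3.7, -3.4, 4.8]
opening: 0.215
grip_force: 59.9
```

```bash
python3 st.py
```

```text
clk 19.7 r 59.73 ang -2.176 z 175.86 push 4.98 rad(on tool) 0.68 fz 4.76 speed 0.072 0.215426854997681
```

Request:
arm_command --motion '[-3.7, 2.9, 0, 0, -7.1, 6.2, 0, 0, -10.3, 9.6, 0, 0, -13.2, 13.4, 0, 0, -15.8, 17.3, 0, 0]'

```text
clock: 20.2
eef_pos: [508.4, 172.5, 175.8]
ee_rot: [0.001, -0.268, 0.963, -0.002]
wrist_force: [1.7, -5.6, 6.5]
opening: 0.213
grip_force: 60.2
```

```bash
python3 st.py
```

```text
clk 20.2 r 60.06 ang -2.572 z 175.78 push 5.66 rad(on tool) 1.59 fz 6.53 speed 0.085 0.21274463636393187
```

Request:
arm_command --motion '[-2.3, 4.1, 0, 0, -4.2, 8.4, 0, 0, -5.8, 12.8, 0, 0, -7.1, 17.4, 0, 0, -8.0, 22.0, 0, 0]'

```text
clock: 20.7
eef_pos: [499.5, 194.3, 175.7]
ee_rot: [0.001, -0.268, 0.963, -0.002]
wrist_force: [-1.5, -5.3, 10.3]
opening: 0.212
grip_force: 60.5
```

```bash
python3 st.py
```

```text
clk 20.7 r 60.39 ang -2.966 z 175.71 push 4.94 rad(on tool) 2.35 fz 10.28 speed 0.087 0.21249503504764047
```

Request:
arm_command --motion '[-0.5, 4.7, 0, 0, -0.7, 9.4, 0, 0, -0.5, 14.1, 0, 0, 0.1, 18.8, 0, 0, 1.1, 23.4, 0, 0]'

```text
clock: 21.2
eef_pos: [499.7, 218.1, 175.7]
ee_rot: [-0.0, -0.268, 0.963, -0.001]
wrist_force: [-3.8, -4.4, 12.1]
opening: 0.213
grip_force: 60.8
```

```bash
python3 st.py
```

```text
clk 21.2 r 60.73 ang 2.923 z 175.67 push 5.12 rad(on tool) 2.8 fz 12.1 speed 0.073 0.21260450682401114
```

Request:
arm_command --motion '[1.3, 4.5, 0, 0, 3.0, 8.9, 0, 0, 5.0, 13.2, 0, 0, 7.3, 17.3, 0, 0, 9.9, 21.2, 0, 0]'

```text
clock: 21.7
eef_pos: [509.1, 239.9, 175.7]
ee_rot: [-0.0, -0.268, 0.963, -0.0]
wrist_force: [-7.3, -3.1, 12.7]
opening: 0.211
grip_force: 60.9
```

```bash
python3 st.py
```

```text
clk 21.7 r 60.93 ang 2.53 z 175.74 push 6.73 rad(on tool) 4.19 fz 12.66 speed 0.098 0.21128395092330401
```

Request:
arm_command --motion '[2.9, 3.7, 0, 0, 6.2, 7.1, 0, 0, 9.6, 10.3, 0, 0]'

```text
clock: 22.0
eef_pos: [518.3, 250.5, 175.8]
ee_rot: [-0.001, -0.268, 0.963, 0.0]
wrist_force: [-7.6, -1.9, 13.0]
opening: 0.212
grip_force: 61.0
```

```bash
python3 st.py
```

```text
clk 22.0 r 61.08 ang 2.3 z 175.76 push 6.89 rad(on tool) 3.65 fz 13.0 speed 0.11 0.212103567150411
```

Request:
arm_command --motion '[3.8, 2.9, 0, 0, 7.7, 5.5, 0, 0, 11.8, 7.8, 0, 0, 16.1, 9.7, 0, 0]'

```text
clock: 22.4
eef_pos: [533.9, 260.8, 175.7]
ee_rot: [-0.001, -0.269, 0.963, 0.001]
wrist_force: [-9.6, 0.7, 14.0]
opening: 0.213
grip_force: 60.9
```

```bash
python3 st.py
```

```text
clk 22.4 r 61.28 ang 1.993 z 175.72 push 8.46 rad(on tool) 4.59 fz 13.99 speed 0.117 0.2130901338718263
```

Request:
arm_command --motion '[4.4, 1.6, 0, 0, 9.0, 2.9, 0, 0]'

```text
clock: 22.6
eef_pos: [542.6, 264.1, 175.7]
ee_rot: [-0.001, -0.269, 0.963, 0.001]
wrist_force: [-10.3, 2.1, 12.3]
opening: 0.216
grip_force: 60.8
```

```bash
python3 st.py
```

```text
clk 22.6 r 61.38 ang 1.841 z 175.7 push 9.37 rad(on tool) 4.75 fz 12.28 speed 0.122 0.21581065660523857
```

Request:
arm_command --motion '[4.6, 1.2, 0, 0, 9.3, 1.9, 0, 0]'

```text
clock: 22.8
eef_pos: [551.8, 266.0, 175.6]
ee_rot: [-0.001, -0.269, 0.963, 0.001]
wrist_force: [-10.4, 2.1, 13.2]
opening: 0.213
grip_force: 60.8
```

```bash
python3 st.py
```

```text
clk 22.8 r 61.53 ang 1.688 z 175.58 push 10.12 rad(on tool) 3.3 fz 13.22 speed 0.117 0.21333702237628843
```

Request:
arm_command --motion '[4.7, 0.2, 0.3, 0, 9.4, 0.2, 0.5, 0]'

```text
clock: 23.0
eef_pos: [560.7, 266.4, 175.7]
ee_rot: [-0.002, -0.269, 0.963, 0.002]
wrist_force: [-10.1, 2.4, 10.7]
opening: 0.213
grip_force: 60.5
```

```bash
python3 st.py
```

```text
clk 23.0 r 61.5 ang 1.543 z 175.69 push 10.17 rad(on tool) 2.16 fz 10.67 speed 0.112 0.21270989502445053
```

Request:
arm_command --motion '[4.7, -0.3, 0.2, 0, 9.3, -1.2, 0.4, 0]'

```text
clock: 23.2
eef_pos: [569.7, 265.4, 175.8]
ee_rot: [-0.002, -0.269, 0.963, 0.002]
wrist_force: [-9.9, 3.2, 8.7]
opening: 0.213
grip_force: 60.4
```

```bash
python3 st.py
```

```text
clk 23.2 r 61.45 ang 1.396 z 175.77 push 10.29 rad(on tool) 1.39 fz 8.67 speed 0.103 0.2127007352982538
```

Request:
arm_command --motion '[4.5, -1.4, 0, 0, 8.9, -3.2, 0, 0]'

```text
clock: 23.4
eef_pos: [578.6, 263.1, 175.8]
ee_rot: [-0.002, -0.269, 0.963, 0.003]
wrist_force: [-10.5, 5.6, 8.4]
opening: 0.217
grip_force: 60.4
```

```bash
python3 st.py
```

```text
clk 23.4 r 61.37 ang 1.246 z 175.82 push 11.68 rad(on tool) 1.95 fz 8.4 speed 0.089 0.21686013383957234
```

Request:
arm_command --motion '[4.3, -2.0, 0, 0]'

```text
clock: 23.5
eef_pos: [582.9, 261.4, 175.8]
ee_rot: [-0.002, -0.269, 0.963, 0.003]
wrist_force: [-10.3, 7.1, 7.3]
opening: 0.214
grip_force: 60.3
```

```bash
python3 st.py
```

```text
clk 23.5 r 61.31 ang 1.17 z 175.82 push 12.25 rad(on tool) 2.49 fz 7.31 speed 0.086 0.21418956070546666
```

Request:
arm_command --motion '[4.1, -2.3, 0, 0]'

```text
clock: 23.6
eef_pos: [587.0, 259.4, 175.8]
ee_rot: [-0.002, -0.269, 0.963, 0.003]
wrist_force: [-9.3, 7.6, 7.8]
opening: 0.215
grip_force: 60.3
```

```bash
python3 st.py; python3 - <<'E'
from h import *
b=env.camera('side')
f=lambda a,x,y,w,h,k:cv2.resize(a[y:y+h,x:x+w,::-1],None,fx=k,fy=k,interpolation=cv2.INTER_CUBIC)
s0=cv2.imread('pics/side0.png')[:,:,::-1]
cv2.imwrite('pics/v.png',np.hstack([f(s0,245,165,66,85,6),f(b,245,165,66,85,6)]))
np.save('b2.npy',b)
E
```

```text
clk 23.6 r 61.29 ang 1.096 z 175.84 push 11.75 rad(on tool) 2.55 fz 7.76 speed 0.079 0.21458760049463232
```

View pics/v.png

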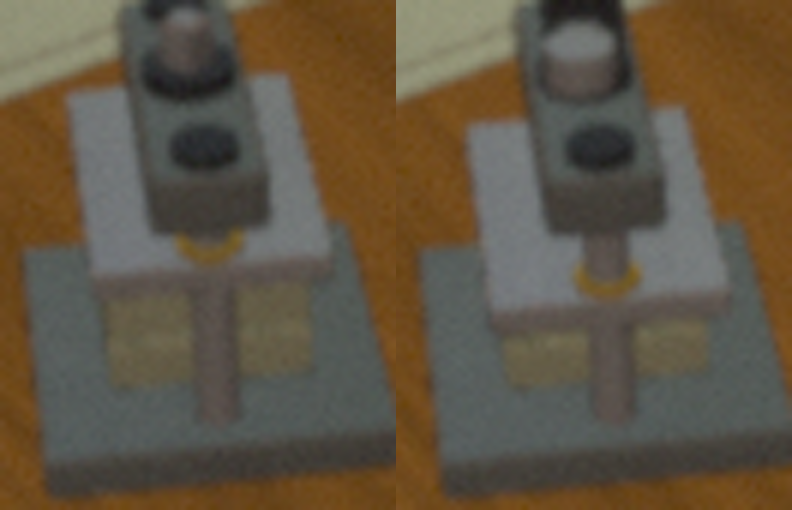

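The platen's front edge has moved down from y 293 to 327 in the 6x crop, about 14 mm, and now sits just at the board. The crank is still seated. I'll continue in small steps.

Request:
arm_command --motion '[3.9, -2.6, 0, 0, 7.6, -5.5, 0, 0]'

```text
clock: 23.85
eef_pos: [594.7, 254.5, 175.9]
ee_rot: [-0.002, -0.269, 0.963, 0.004]
wrist_force: [-8.4, 9.0, 7.7]
opening: 0.214
grip_force: 60.3
```

```bash
python3 st.py
```

```text
clk 23.85 r 61.18 ang 0.947 z 175.87 push 12.02 rad(on tool) 2.4 fz 7.68 speed 0.066 0.2136936652490274
```

Request:
arm_command --motion '[3.4, -3.3, 0, 0, 6.6, -6.7, 0, 0]'

```text
clock: 24.05
eef_pos: [601.7, 248.5, 176.0]
ee_rot: [-0.001, -0.27, 0.963, 0.005]
wrist_force: [-9.0, 11.3, 5.9]
opening: 0.212
grip_force: 60.3
```

```bash
python3 st.py
```

```text
clk 24.05 r 61.02 ang 0.795 z 175.98 push 14.4 rad(on tool) 1.78 fz 5.93 speed 0.068 0.21243782497078467
```

Request:
arm_command --motion '[2.8, -3.7, 0, 0]'

```text
clock: 24.15
eef_pos: [604.7, 245.1, 176.0]
ee_rot: [-0.001, -0.27, 0.963, 0.005]
wrist_force: [-8.0, 12.2, 6.1]
opening: 0.214
grip_force: 60.3
```

```bash
python3 st.py
```

```text
clk 24.15 r 60.9 ang 0.721 z 176.03 push 14.41 rad(on tool) 2.02 fz 6.1 speed 0.068 0.21429947524283405
```

Request:
arm_command --motion '[0, 0, 0, 0, 0, 0, 0, 0, 0, 0, 0, 0]'

```text
clock: 24.45
eef_pos: [605.3, 244.5, 176.0]
ee_rot: [-0.0, -0.269, 0.963, 0.004]
wrist_force: [-5.6, 9.9, 6.1]
opening: 0.206
grip_force: 60.3
```

```bash
python3 st.py
```

```text
clk 24.45 r 60.87 ang 0.707 z 176.02 push 11.12 rad(on tool) 2.17 fz 6.06 speed 0.002 0.20563279453627617
```

Request:
arm_command --motion '[2.6, -3.9, 0, 0, 3.8, -6.0, 0, 0]'

```text
clock: 24.65
eef_pos: [609.0, 239.4, 176.1]
ee_rot: [-0.0, -0.27, 0.963, 0.005]
wrist_force: [-5.8, 11.7, 5.3]
opening: 0.215
grip_force: 60.3
```

```bash
python3 st.py
```

```text
clk 24.65 r 60.74 ang 0.604 z 176.13 push 12.92 rad(on tool) 1.92 fz 5.32 speed 0.034 0.215116640131061
```

Request:
arm_command --motion '[0, 0, 0, 0, 0, 0, 0, 0, 0, 0, 0, 0]'

```text
clock: 24.95
eef_pos: [609.2, 239.1, 176.1]
ee_rot: [-0.0, -0.269, 0.963, 0.004]
wrist_force: [-5.5, 12.0, 4.6]
opening: 0.211
grip_force: 60.3
```

```bash
python3 st.py; python3 - <<'E'
from h import *
b=env.camera('side');s0=cv2.imread('pics/side0.png')[:,:,::-1];b2=np.load('b2.npy')
# platen front-edge rows along column(s): brightness profile
for n,im in(('s0',s0),('b2',b2),('now',b)):
    g=cv2.cvtColor(np.ascontiguousarray(im),cv2.COLOR_RGB2GRAY).astype(float)
    for c in((264,274),(288,296)):
        p=g[195:235,c[0]:c[1]].mean(1);d=np.diff(p);i=np.argsort(d)[:3]+195;print(n,c,i,d[i-195].round(1), p.round().astype(int).tolist())
E
```

```text
clk 24.95 r 60.76 ang 0.598 z 176.13 push 13.03 rad(on tool) 2.24 fz 4.58 speed 0.001 0.21138334589219096
s0 (264, 274) [209 210 208] [-12.3 -11.6  -5.5] [93, 91, 91, 91, 91, 92, 93, 95, 99, 110, 116, 118, 118, 117, 111, 99, 88, 83, 83, 86, 90, 93, 93, 91, 92, 93, 96, 97, 95, 92, 90, 90, 90, 90, 88, 87, 89, 91, 89, 90]
s0 (288, 296) [207 208 206] [-12.1 -10.9  -6.1] [104, 103, 104, 104, 102, 101, 104, 108, 115, 119, 119, 117, 111, 98, 88, 84, 83, 87, 89, 90, 90, 90, 91, 93, 96, 97, 93, 92, 91, 90, 90, 90, 86, 86, 86, 88, 88, 88, 88, 86]
b2 (264, 274) [215 216 214] [-13.3 -10.7  -6.2] [95, 93, 93, 92, 94, 94, 96, 98, 101, 112, 118, 120, 121, 122, 120, 121, 121, 120, 121, 119, 112, 99, 88, 85, 84, 87, 96, 99, 97, 94, 92, 93, 92, 92, 88, 89, 91, 92, 91, 92]
b2 (288, 296) [213 214 212] [-13.5 -10.4  -8.4] [103, 102, 104, 104, 103, 102, 105, 110, 117, 120, 121, 122, 122, 120, 121, 121, 122, 120, 111, 98, 87, 84, 85, 90, 97, 99, 94, 93, 92, 92, 92, 90, 88, 88, 89, 89, 88, 89, 89, 89]
now (264, 274) [215 216 214] [-13.1 -12.3  -7.4] [94, 94, 92, 93, 93, 95, 96, 97, 101, 111, 118, 121, 120, 121, 120, 121, 120, 120, 122, 120, 113, 100, 87, 84, 84, 89, 96, 99, 96, 94, 94, 92, 92, 91, 89, 89, 92, 91, 92, 91]
now (288, 296) [213 212 214] [-12.1  -9.5  -9.5] [102, 104, 104, 105, 103, 102, 104, 110, 117, 120, 122, 121, 122, 121, 121, 121, 122, 120, 110, 98, 89, 85, 84, 90, 97, 99, 95, 93, 93, 92, 92, 91, 89, 87, 89, 90, 90, 90, 89, 88]
```

Held still, the push is 13 N, well above the drag. It was 11.1 N about 0.1 rad earlier, so the press is bearing firmly. I'll ease the arm's side load off before opening.

Request:
arm_command --motion '[-0.7, 1.0, 0, 0, -1.4, 2.0, 0, 0, -1.4, 2.0, 0, 0]'

```text
clock: 25.3
eef_pos: [608.6, 239.8, 176.1]
ee_rot: [0.0, -0.269, 0.963, 0.003]
wrist_force: [-2.8, 8.0, 4.3]
opening: 0.218
grip_force: 60.2
```

```bash
python3 st.py
```

```text
clk 25.3 r 60.69 ang 0.613 z 176.13 push 8.17 rad(on tool) 2.3 fz 4.3 speed 0.002 0.21788737243046413
```

Request:
arm_command --motion '[-0.6, 0.9, 0, 0, -1.2, 1.8, 0, 0, -1.2, 1.8, 0, 0]'

```text
clock: 25.6
eef_pos: [607.9, 240.8, 176.1]
ee_rot: [0.001, -0.269, 0.963, 0.002]
wrist_force: [-2.4, 5.3, 4.3]
opening: 0.213
grip_force: 60.1
```

```bash
python3 st.py
```

```text
clk 25.6 r 60.69 ang 0.633 z 176.13 push 5.67 rad(on tool) 1.21 fz 4.27 speed 0.003 0.21302733358971104
```

Request:
arm_command --motion '[-0.6, 0.9, 0, 0, -1.2, 1.8, 0, 0, -1.2, 1.8, 0, 0]'

```text
clock: 25.9
eef_pos: [606.7, 242.5, 176.2]
ee_rot: [0.0, -0.269, 0.963, 0.002]
wrist_force: [-1.0, 5.5, 3.9]
opening: 0.212
grip_force: 60.1
```

```bash
python3 st.py
```

```text
clk 25.9 r 60.74 ang 0.667 z 176.16 push 4.94 rad(on tool) 2.61 fz 3.9 speed 0.002 0.21248382529887852
```

Request:
arm_command --motion '[0, 0, 0, 0, 0, 0, 0, 0, 0, 0, 0, 0, 0, 0, 0, 0]' --claw 48

```text
clock: 26.3
eef_pos: [606.1, 240.7, 174.8]
ee_rot: [-0.001, -0.268, 0.963, 0.001]
wrist_force: [-3.1, 4.1, -1.4]
opening: 0.563
grip_force: 2.6
```

```bash
python3 st.py; python3 - <<'E'
from h import *
b=env.camera('side'); np.save('b3.npy',b)
d=[x for x in env.look_for('handle_mid','side')]; print(d[:3]); print(env.look_for('crank','side')[:3])
print('handle top expected for angle', [(a,proj('side',[[559+60*np.cos(a),204.9+60*np.sin(a),134+71]])[0].round(1)) for a in(.55,.62,.8)])
E
```

```text
clk 26.3 r 59.18 ang 0.649 z 174.77 push 5.12 rad(on tool) 0.01 fz -1.41 speed 0.003 0.5631943567708276
[{'bbox': [386.8, 341.5, 431.2, 395.9], 'conf': 0.89}, {'bbox': [262.9, 129.7, 289.3, 179.4], 'conf': 0.77}]
[{'bbox': [387.1, 344.7, 426.8, 395.6], 'conf': 0.64}, {'bbox': [266.7, 129.9, 285.4, 180.4], 'conf': 0.59}]
handle top expected for angle [(0.55, array([290. , 133.6])), (0.62, array([288.3, 133.2])), (0.8, array([283.7, 132.6]))]
```

```bash
python3 - <<'E'
from h import *
for a in(.4,.6,.8,1.0,1.1,1.2):
    u=np.array([np.cos(a),np.sin(a)]);C=np.array([558.5,203])
    print(a,'cw',proj('side',[[*(C-34*u),159]])[0].round(1),'htop',proj('side',[[*(C+60*u),205]])[0].round(1))
for n in('b2.npy','b3.npy'):
    b=np.load(n);hsv=cv2.cvtColor(b,cv2.COLOR_RGB2HSV);g=cv2.cvtColor(b,cv2.COLOR_RGB2GRAY)
    print(n);print(g[164:184:2,258:300:2])
    m=((hsv[...,0]>10)&(hsv[...,0]<25)&(hsv[...,1]>90)&(hsv[...,2]>70))[120:165,250:310]; print('\n'.join(''.join('#' if x else '.' for x in r) for r in m[::2]))
E
```

```text
0.4 cw [265.  170.2] htop [293.6 134.9]
0.6 cw [267.6 171. ] htop [289.  133.7]
0.8 cw [270.6 171.5] htop [283.9 132.9]
1.0 cw [273.8 171.8] htop [278.5 132.6]
1.1 cw [275.4 171.8] htop [275.7 132.6]
1.2 cw [277.1 171.7] htop [272.9 132.8]
b2.npy
[[146 149 146 146 134 108  43  33  34  34  24  31  77 139 137 127 107  87
   76  75  74]
 [148 147 147 126  91  76  37  33  33  32  31  31  63 115  97  87  82  77
   77  75  76]
 [149 147 143 111  87  82  43  52  71  68  62  36  48  82  85  84  81  79
   78  79  76]
 [140 131 135 110  83  81  72 100 115 114 104  82  49  80  89  88  81  80
   81  81  73]
 [138 143 146 121  80  87 107 119 120 117 118 104  53  77  85  83  84  83
   82  77  79]
 [147 135 129 101  76  80  82 108 111 109 103  80  48  70  81  85  86  86
   86  83  78]
 [117  95  86  83  73  67  67  82  89  86  81  65  43  61  77  84  87  87
   85  84  80]
 [ 87  83  82  77  68  65  68  83  83  82  78  65  37  63  76  82  83  87
   86  85  81]
 [ 81  83  81  82  66  79  65  67  76  74  65  56  64  82  75  82  86  85
   85  88  85]
 [ 82  84  85  81  70  78  87  83  76  72  74  84  8
[... 3041 characters left out ...]
###############.........#####
.....................#########################........######
........................######################.......#######
............................##################....##########
............................################################
.............................###############################
........................................####################
...........................................#################
............................................################
.........................................###################
...........................................#################
.........................................###################
```

```bash
python3 - <<'E'
from h import *
K=lambda im:cv2.cvtColor(np.ascontiguousarray(im),cv2.COLOR_RGB2GRAY).astype(float)
s0=K(cv2.imread('pics/side0.png')[:,:,::-1]);b2=K(np.load('b2.npy'));b3=K(np.load('b3.npy'))
w=cv2.imread('pics/w.png');w=cv2.resize(w,(100,120),interpolation=cv2.INTER_AREA)[:,:,::-1];W=s0.copy();W[125:245,230:330]=K(w)
now=K(env.camera('side'))
def edge(g,c0,c1,th):
    out=[]
    for c in range(c0,c1):
        p=g[203:222,c-1:c+2].mean(1)
        i=[k for k in range(len(p)-1) if p[k]>=th>p[k+1]]
        if i: out.append(203+i[-1]+(p[i[-1]]-th)/(p[i[-1]]-p[i[-1]+1]))
    return np.median(out),len(out)
for n,g in(('s0',s0),('w 8.96mm',W),('b2 15.98',b2),('b3',b3),('now',now)):
    print(n,[tuple(np.round(edge(g,*c,103),2)) for c in((263,274),(287,297))])
C=np.array([557.6,201.1]);a=-.35;R=np.array([[np.cos(a),-np.sin(a)],[np.sin(a),np.cos(a)]])
for z in(90,81,77,75,74,73): print(z,proj('side',[[*(C+R@[x,-67.5]),z] for x in(-30,25)]).round(2).tolist())
E
python3 st.py
```

```text
s0 [(np.float64(209.68), np.float64(11.0)), (np.float64(207.62), np.float64(10.0))]
w 8.96mm [(np.float64(213.67), np.float64(11.0)), (np.float64(211.46), np.float64(10.0))]
b2 15.98 [(np.float64(215.74), np.float64(11.0)), (np.float64(213.59), np.float64(10.0))]
b3 [(np.float64(215.87), np.float64(11.0)), (np.float64(213.55), np.float64(10.0))]
now [(np.float64(215.76), np.float64(11.0)), (np.float64(213.55), np.float64(10.0))]
90 [[266.09, 210.41], [292.46, 208.06]]
81 [[266.35, 214.08], [292.6, 211.72]]
77 [[266.47, 215.7], [292.67, 213.33]]
75 [[266.53, 216.51], [292.7, 214.14]]
74 [[266.55, 216.91], [292.71, 214.54]]
73 [[266.58, 217.32], [292.73, 214.95]]
clk 26.5 r 59.27 ang 0.649 z 174.84 push 5.1 rad(on tool) -0.02 fz -2.3 speed 0.002 0.5655262856752329
```

Request:
arm_command --motion '[-1.0, 1.7, 0, 0, -2.0, 3.4, 0, 0, -2.0, 3.4, 0, 0, -2.0, 3.4, 0, 0]'

```text
clock: 26.9
eef_pos: [604.7, 244.0, 175.3]
ee_rot: [-0.0, -0.268, 0.963, 0.0]
wrist_force: [-2.6, 3.5, -2.3]
opening: 0.56
grip_force: 2.3
```

```bash
python3 st.py; python3 - <<'E'
from h import *
b=env.camera('side');np.save('b4.npy',b);g=cv2.cvtColor(b,cv2.COLOR_RGB2GRAY)
b3=cv2.cvtColor(np.load('b3.npy'),cv2.COLOR_RGB2GRAY)
print(g[170:174,262:284]);print(b3[170:174,262:284])
E
```

```text
clk 26.9 r 60.12 ang 0.707 z 175.26 push 4.37 rad(on tool) 0.34 fz -2.33 speed 0.002 0.5600027418023664
[[132 130 113  91  86  89  85  93  97 108 114 114 118 115 108  93  68  42
   33  28  21  46]
 [141 141 118  94  88  99 110 110 115 116 118 119 119 120 115 110  89  59
   32  26  21  42]
 [144 138 120  90  84 103 117 120 121 122 118 120 119 122 116 115 101  66
   32  28  31  43]
 [143 134 117  84  77 100 115 118 120 120 120 119 118 118 115 110  93  64
   38  30  28  46]]
[[134 129 113  92  95  97  96  95 104 114 117 117 111 112 101  73  45  27
   33  23  21  37]
 [145 139 121  99 103 115 113 114 119 116 117 118 122 117 113  92  58  35
   32  26  24  39]
 [146 141 122  96 105 119 119 118 122 122 119 119 117 119 115  99  65  37
   33  26  21  39]
 [146 133 113  89  94 112 118 121 119 119 119 118 116 116 107  89  64  37
   32  21  27  45]]
```

Request:
arm_command --motion '[-2.5, 3, 0, 0, -5, 5.5, 0, 0, -7.5, 8, 0, 0, -10, 10, 0, 0, -10, 10, 0, 0]'

```text
clock: 27.45
eef_pos: [594.6, 254.4, 175.7]
ee_rot: [0.0, -0.269, 0.963, 0.0]
wrist_force: [-2.2, 3.0, 0.9]
opening: 0.561
grip_force: 1.9
```

```bash
python3 st.py; python3 - <<'E'
from h import *
b=env.camera('side');np.save('b5.npy',b);g=cv2.cvtColor(b,cv2.COLOR_RGB2GRAY)
print(g[170:174,262:288])
E
```

```text
clk 27.45 r 60.99 ang 0.948 z 175.75 push 3.54 rad(on tool) 1.2 fz 0.92 speed 0.006 0.5605189905282508
[[130 128 111  91  84  86  81  56  33  36  63  91 108 114 116 115 110 114
  104  90  76  75  78  84  85  86]
 [143 137 122  92  79  84  81  52  40  59  85 109 118 119 117 121 120 116
  113 111  98  84  75  83  88  85]
 [147 142 124  90  79  87  80  56  47  74 101 116 118 120 118 121 123 119
  118 118 108  91  79  83  86  85]
 [142 136 112  84  78  89  76  56  50  77 100 113 117 117 118 120 117 118
  117 109 102  88  79  82  86  88]]
```

Request:
arm_command --motion '[-8, 6, 0, 0, -16, 11, 0, 0, -24, 15, 0, 0, -32, 18, 0, 0, -32, 18, 0, 0]'

```text
clock: 28.0
eef_pos: [561.8, 272.1, 175.6]
ee_rot: [-0.0, -0.269, 0.963, -0.0]
wrist_force: [0.0, 0.2, -1.6]
opening: 0.563
grip_force: 0.0
```

```bash
python3 st.py; python3 - <<'E'
from h import *
b=env.camera('side');np.save('b6.npy',b);g=cv2.cvtColor(b,cv2.COLOR_RGB2GRAY)
print(g[170:174,262:300])
C=np.array([558.5,203])
for a in(1.2,1.5,1.8,2.1,2.4):
    u=np.array([np.cos(a),np.sin(a)]);print(a,proj('side',[[*(C-34*u),159]])[0].round(1))
E
```

```text
clk 28.0 r 67.29 ang 1.53 z 175.64 push -0.04 rad(on tool) 0.15 fz -1.6 speed 0.02 0.5630959554966796
[[134 130 112  87  76  51  38  28  23  23  32  33  33  32  37  62  86 108
  119 119 122 122 117 120 117 122 120 113 105  88  82  83  85  79  77  80
   74  72]
 [144 140 119  93  75  52  35  30  25  30  29  29  34  33  38  54  77 100
  115 118 117 119 124 120 118 119 118 110  97  85  82  81  82  83  78  80
   76  77]
 [145 142 124  92  76  52  34  28  29  29  29  29  27  29  32  48  70  88
  103 109 114 117 119 119 115 112 108  98  83  79  81  80  80  83  83  81
   78  79]
 [144 134 117  82  72  53  41  28  30  27  21  28  29  27  35  44  61  72
   83  95  99 108 108 105 106  99  93  81  74  75  83  83  82  81  79  79
   80  78]]
1.2 [277.1 171.7]
1.5 [281.9 171. ]
1.8 [286.1 169.7]
2.1 [289.4 167.9]
2.4 [291.4 165.8]
```

```bash
python3 - <<'E'
from h import *
K=lambda im:cv2.cvtColor(np.ascontiguousarray(im),cv2.COLOR_RGB2GRAY).astype(float)
s0=K(cv2.imread('pics/side0.png')[:,:,::-1])
S={'s0':s0};
for n in('b2','b3','b4','b5','b6'): S[n]=K(np.load(n+'.npy'))
S['now']=(K(env.camera('side'))+K(env.camera('side'))+K(env.camera('side'))+K(env.camera('side')))/4
def cross(p,th,r0):
    i=[k for k in range(len(p)-1) if p[k]>=th>p[k+1]][-1]; return r0+i+(p[i]-th)/(p[i]-p[i+1])
for n,g in S.items():
    e=[]
    for rng in(range(262,274),range(286,297)):
        v=[cross(g[203:222,c-1:c+2].mean(1),th,203) for c in rng for th in(96,100,104,108)]
        e.append(np.mean(v))
    # fixed reference: bed front edge rows
    print(n,np.round(e,3),np.mean(e).round(3))
d=[np.linalg.norm(S['now'][y:y+4,262:300]-S['b6'][y:y+4,262:300])/12 for y in(166,170)];print(d)
E
python3 st.py
```

```text
s0 [209.839 209.703] 209.771
b2 [215.885 215.057] 215.471
b3 [215.859 215.173] 215.516
b4 [215.893 215.186] 215.54
b5 [215.861 214.925] 215.393
b6 [215.851 215.18 ] 215.516
now [215.861 215.071] 215.466
[np.float64(2.862897231050314), np.float64(3.9076247580851464)]
clk 28.25 r 66.84 ang 1.507 z 175.49 push -0.44 rad(on tool) 0.22 fz -0.13 speed 0.002 0.5584237683386803
```

The platen hasn't moved, to within 0.05 mm, through the whole nip and the release, so it is still bearing. The handle sits free between the open fingers. I'll lift straight up and clear.

Request:
arm_command --motion '[0, 0, 20, 0, 0, 0, 45, 0, 0, 0, 75, 0, 0, 0, 110, 0, 0, 40, 130, 0]'

```text
clock: 28.75
eef_pos: [564.6, 308.7, 309.2]
ee_rot: [0.002, -0.266, 0.964, -0.001]
wrist_force: [0.1, -0.5, 0.3]
opening: 0.557
grip_force: 0.0
```

Request:
arm_command --motion '[-20, 45, 0, 0, -40, 90, 0, 0, -60, 135, 0, 0, -60, 135, 0, 0, -60, 135, 0, 0]'

```text
clock: 29.25
eef_pos: [502.5, 447.6, 304.9]
ee_rot: [-0.0, -0.269, 0.963, -0.0]
wrist_force: [-0.4, -0.0, -0.5]
opening: 0.564
grip_force: 0.0
```

```bash
python3 - <<'E'
from fit import *
K=lambda im:cv2.cvtColor(np.ascontiguousarray(im),cv2.COLOR_RGB2GRAY).astype(float)
t=env.camera('top');b=env.camera('side');np.save('b7.npy',b);g=K(b)
for n in('top','side'):
    for o in('crank','handle_mid'): print(n,o,[(np.round(d['bbox']).tolist(),round(d['conf'],2)) for d in env.look_for(o,n)])
print(g[170:172,268:300])
C=np.array([558.5,203])
for a in(1.5,1.7,1.9):
    u=np.array([np.cos(a),np.sin(a)])
    print(a,[ (n,proj(n,[[*(C+60*u),205],[*(C-34*u),159],[*C,170]]).round(1).tolist()) for n in('top','side')])
s=env.state();print(s['clock'],s['eef_pos'],s['wrist_force'])
E
```

```text
top crank [([159.0, 217.0, 220.0, 237.0], 0.79), ([174.0, 205.0, 253.0, 282.0], 0.42)]
top handle_mid [([159.0, 213.0, 222.0, 237.0], 0.8)]
side crank [([255.0, 135.0, 294.0, 179.0], 0.6)]
side handle_mid [([385.0, 342.0, 429.0, 396.0], 0.82), ([249.0, 132.0, 297.0, 181.0], 0.69)]
[[ 33.  31.  27.  27.  29.  30.  30.  33.  32.  51.  72.  87. 104. 114.
  118. 115. 120. 116. 119. 119. 117. 113. 113. 103.  85.  81.  75.  80.
   76.  77.  72.  71.]
 [ 26.  28.  26.  30.  27.  28.  31.  31.  34.  43.  64.  76.  92. 104.
  112. 113. 116. 115. 117. 113. 115. 112. 105.  92.  82.  76.  81.  75.
   76.  78.  76.  75.]]
1.5 [('top', [[166.5, 217.7], [217.4, 227.3], [200.1, 224.6]]), ('side', [[264.8, 133.8], [281.9, 171.0], [275.6, 159.6]])]
1.7 [('top', [[166.2, 223.6], [217.5, 224.2], [200.1, 224.6]]), ('side', [[259.8, 135.0], [284.8, 170.2], [275.6, 159.6]])]
1.9 [('top', [[167.1, 229.3], [217.0, 221.1], [200.1, 224.6]]), ('side', [[255.3, 136.6], [287.3, 169.2], [275.6, 159.6]])]
29.55 [503.81059687 445.52653936 305.67770177] [ 0.08180044 -0.94159612  0.14923166]
```

```bash
python3 -c "
from workcell import env
print(env.hand_in())"
```

```text
the job is handed in; nothing more can be done
None
```

I handed the job in with the crank fully seated and the platen bearing on the board. It was nipped to about 14.4 N moving (13 N held still), but the screw ran back about 1 rad when I let go; the platen did not lift, though the nip left is lighter, and the push rose much more slowly than the 3 N per 0.1 rad described.

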